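# Wedge the rocking parts case

### The job

The small-parts case rocks because its short foot, at the front right corner behind the wooden wedge, does not reach the bench. Without picking anything up or shoving the case out of its place, push the wedge along the bench, thin end first, under that foot until it is just snug and the case stands level and no longer rocks. Test it by pressing down firmly with the fingertips on top of that corner, push the wedge farther if it still gives, and finish while still pressing there; leave the hub and headset cup on the case and the spanner where they are.

Things in the scene. Friction and masses are not known exactly. Their poses are not given: they have to be found in the camera images.
- parts_case: Low grey steel parts case, two drawers, black mat on its flat top: 180 mm deep (own x, drawer fronts at -x with pulls 17 mm proud), 215 wide (own y, +y its left), top 68 above the bench, shell's underside 22 above it; about 3 kg. Origin: centre of its footprint at bench level. Domed feet at x +-69, y +-88 mm; the one at -69, -88 is short. Level when left alone. A wedge driven too far lifts another foot.
- foot_place (a point): Point on the underside of the case's shell, 22 mm above the bench, straight above the short foot (front right). That foot has lost its rubber pad: a bare domed steel plate 22 mm across on a screw. It hangs over the bench by a gap that differs each time, 4 to 8 mm, and is not reported. Between the feet the space under the shell is free.
- test_corner (a point): Point on the top of the case straight above the short foot, about 20 mm in from the front face and from the right side: press here for the test. Unwedged, 2 to 5 N here tips the case down onto the short foot by the gap's height; let go, it falls back. Press with 7 to 20 N; below 5 N does not count.
- wedge: Loose plain wooden wedge flat on the bench, 130 mm long, 36 wide, top sloping evenly from 2 mm thick (thin end) to 15 (blunt end). Origin: centre of its underside; own x from blunt to thin end. It starts in front of the case, thin end 10 to 60 mm from the drawer fronts, pointing roughly at the short foot. It slides lightly until it meets the foot, then the push rises past 5 N within millimetres: snug. Pushing on with 15 N or more shoves the case. It does not slip back.
- thin_end (a point): Middle of the lower edge of the wedge's thin end, 65 mm along own x from the wedge's origin.
- blunt_end (a point): Middle of the wedge's upright blunt end face (36 mm wide, 15 mm high), 8 mm above the bench, 65 mm behind the wedge's origin: the face to push on.
- hub: Bare aluminium high-flange hub standing on end on the case's top at its back left, 90 mm across, 79 mm high. Origin: centre of its underside. Bystander.
- spanner: Chromed open-ended spanner, 148 mm long, 6 mm thick, on the bench left of the wedge. Bystander.
- headset_cup: Silver and black headset cup (a ring), 41 mm across, 16 mm high, lying on the case's top at its back right. Origin: centre of its underside. Bystander.

How it is judged:
On the way:
1. the thin end of the wedge has been pushed in under the short foot (x of foot_place in the frame of wedge between -0.05 and 0.06 m and y of foot_place in the frame of wedge between -0.02 and 0.02 m and height (world z) of wedge below 0.006 m), for 0.1 s.
At the end, for the whole second after the job is handed in: The short foot rests on the wedge (within 20 mm of its middle line, over 3 N on it); the fingers press over 5 N on the top within 45 mm of the point above that foot; the case is within 0.01 rad of level, at rest, that corner within 15 mm of its first place; the hub stands on it (x of foot_place in the frame of wedge between -0.05 and 0.06 m and y of foot_place in the frame of wedge between -0.02 and 0.02 m and angle between parts_case's own z axis and vertical below 0.01 rad and contact force between the fingers and parts_case above 5 N and horizontal distance between the grasp point and test_corner below 0.045 m and height (world z) of the grasp point above 0.07 m and contact force between wedge and parts_case above 3 N and distance of foot_place from where it was at the start of the episode below 0.015 m and linear speed of wedge below 0.01 m/s and angular speed of parts_case below 0.03 rad/s and angle between hub's own z axis and vertical below 0.1 rad); the arm keeps its last pose, push and grip.
It fails at once if the wedge is lifted off the bench (height (world z) of wedge above 0.02 m).
It fails at once if the case is lifted or shoved more than 40 mm (height (world z) of parts_case above 0.025 m or distance of parts_case from where it was at the start of the episode above 0.04 m).
It fails at once if the hub is knocked over or pushed along the case (angle between hub's own z axis and vertical above 0.3 rad or distance of hub from where it was at the start of the episode above 0.045 m).
It fails at once if the spanner is moved more than 30 mm or the headset cup more than 45 mm (distance of spanner from where it was at the start of the episode above 0.03 m or distance of headset_cup from where it was at the start of the episode above 0.045 m).
It also fails if it takes over 64 s, if anything falls off the work surface, if the arm or the gripper's body presses on something with over 40 N, if the wrist force passes 120 N, or if a joint passes its speed limit or range.

### The arm

A 6-joint arm with a two-finger parallel gripper is mounted at the origin on a cart in front of the work surface, level with it; the furniture and walls round the work are solid. World frame = base frame: x ahead of the robot, y to its left, z up, the work surface at z = 0. Lengths are in m, angles in rad, forces in N, time in s.
With the tool pointing down it reaches from about 0.3 to 0.875 m from the base axis. Payload 6.4 kg.
Tool frame: the origin (TCP) lies at the very end of the fingers, on their centre line; the grasp point (between the pads) lies 19 mm behind it; z points along the fingers, x is the direction in which the jaws open and shut, and the axes are right-handed (so a half turn about z gives the same grasp; the last joint's range is limited). The gripper opens to 88 mm and grips with 3 to 60 N. Pads are 18 mm wide; open, the fingers measure 123 mm over their backs; the gripper's body (75 mm by 187 mm) begins 45 mm behind the grasp point.
Start: joints at [-1.444, 0.181, 1.607, -0, 1.354, -0.206], TCP at [0.188, -0.543, 0.239] pointing down, gripper open.
Joint ranges: [-2.99, 2.99], [-0.89, 2.07], [0.3, 2.58], [-1.14, 4.28], [0, 2.63], [-3.12, 3.12]. Speed limits (rad/s): [2.57, 2.57, 3.01, 3.14, 3.14, 3.14].

### API

Orientations are given as a unit quaternion [x, y, z, w].
In Python, from rig import * gives the robot as it stands.
- The arm moves only by the tool move_arm, never from a script. Its argument "commands" is a list of rows, each a list of 3 entries, a list of its own where there are three numbers: the shift along the tool's x, y, z in mm, then the turn about the tool's z in degrees, then the finger opening in mm, from 0 to 88.1. In form: [[[x, y, z], spin, fingers], ...]. A call has exactly 5 rows; each row is the pose to reach, as a shift and turn from the pose commanded when the call began, along the tool's axes at that moment; what a row does not reach only later rows make up. A row lasts 1/8 s, in which the tool goes at most 62.5 mm and 10.7 degrees, less where a joint would pass 70% of its speed; a pose out of reach is approached as far as the arm can. A call with a gripper value outside its range is refused whole. The fingers move at their own pace and stop on an object; "squeeze" is the grip in N (left out, the last holds). Time passes only in rows, so rows that repeat a pose let the fingers close, or fill a call up. It gives the time, the measured TCP pose, the force and the opening at its end, in the units of the state.
- sense(): the state, without advancing time (a new reading comes with each control period).
- camera(name): name is "scene" or "side" or "wrist"; returns (picture, depth): 480x640x3 uint8, red, green, blue; 480x640 float32, m along the optical axis (not along the pixel's ray), 0 where there is no reading.
- camera_params(name): a dict with "K" (3x3 intrinsics, pixels), "origin" and "orientation" of the camera in the world; the wrist camera has in their place "hand_eye" (4x4, takes a point from camera to tool coordinates, whose origin is the TCP and whose axes are the tool frame's). Camera axes: x right, y down, z forward; pixel columns grow to the right and rows downward; lengths in m; the calibration is good to about 2 mm. The wrist camera is an equidistant fisheye: a pixel r from the principal point sees the ray r / f radians off the axis. A picture is of the moment at which its call begins: read the wrist's pose just before it. camera_params takes no time and is no camera call.
- close_job(): hands the job in, once; it reports no verdict.
The state is a dict: "time": time; "joint_positions": joint angles; "joint_vel": joint speeds; "joint_efforts": joint torques, N m; "eef_pos": TCP position; "eef_rot": TCP orientation; "wrist_force": force on the tool from outside, world axes, zero at the start; "torque": the same for the moment, N m; "grip_width": finger opening in m.
Only numpy, scipy, OpenCV 4.12 (cv2) and the standard library are available. Lean on these libraries where they do the work, as an engineer would, in place of code of your own. Each camera call takes 0.05 s, during which the arm holds its last target. There are 200 camera calls.

## Working session

There is one attempt and no reset: what is moved stays moved. The work goes in short steps, Python scripts to look and compute and a tool call to move; the robot and the scene stay as the last step left them, time stands still between calls to the robot, and variables do not carry over. Pictures are saved under pics/ and viewed, about 8 in all and at most 12, crops included, and the job is handed in when it is done.

Besides the shell and the picture viewer there is one more tool, called after "Request:" by a JSON object that holds its "fn" and its "kwargs", one argument or row to a line. move_arm: Moves the arm, as the interface text tells. Its arguments: {"type":"object","properties":{"commands":{"type":"array"},"squeeze":{"type":"number"}},"required":["commands"]}

```bash
mkdir -p pics; cat > h.py <<'E'
from rig import *
import numpy as np, cv2
from scipy.spatial.transform import Rotation as R
def w(name,u,v,d):
    p=camera_params(name);K=np.array(p["K"]);c=np.array([(u-K[0,2])/K[0,0]*d,(v-K[1,2])/K[1,1]*d,d])
    o=np.array(p["orientation"]);Rm=R.from_quat(o).as_matrix() if o.size==4 else o
    return Rm@c+np.array(p["origin"])
def cloud(name,dep):
    p=camera_params(name);K=np.array(p["K"]);v,u=np.mgrid[:480,:640]
    c=np.stack([(u-K[0,2])/K[0,0]*dep,(v-K[1,2])/K[1,1]*dep,dep],-1)
    o=np.array(p["orientation"]);Rm=R.from_quat(o).as_matrix() if o.size==4 else o
    return c@Rm.T+np.array(p["origin"])
E
python3 - <<'E'
from h import *
for n in("scene","side"):
    a,d=camera(n);cv2.imwrite(f"pics/{n}0.png",a[:,:,::-1]);np.save(f"{n}_d.npy",d)
    print(n,camera_params(n))
s=sense();print(s["time"],s["eef_pos"],s["eef_rot"],s["wrist_force"],s["grip_width"])
E
```

```text
scene {'K': array([[480.39105009,   0.        , 318.27986695],
       [  0.        , 480.39105009, 255.40242727],
       [  0.        ,   0.        ,   1.        ]]), 'origin': array([ 0.21332161, -0.59684463,  0.73390378]), 'orientation': array([ 0.88010996, -0.32059092,  0.12761052, -0.32610347])}
side {'K': array([[517.27017036,   0.        , 322.7552907 ],
       [  0.        , 517.27017036, 242.43364125],
       [  0.        ,   0.        ,   1.        ]]), 'origin': array([ 0.28825948, -0.77547001,  0.60122065]), 'orientation': array([ 0.87533355, -0.20332493,  0.10224795, -0.42660932])}
0.1 [ 0.18779119 -0.54296933  0.23790039] [ 8.14461055e-01 -5.80217682e-01 -5.42428633e-04 -5.80723440e-04] [0.00195347 0.35832326 0.0848949 ] 0.08816754570203254
```

View pics/scene0.png

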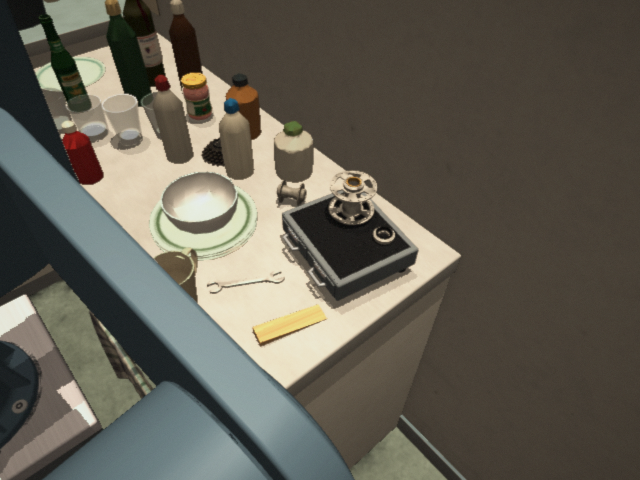

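View pics/side0.png

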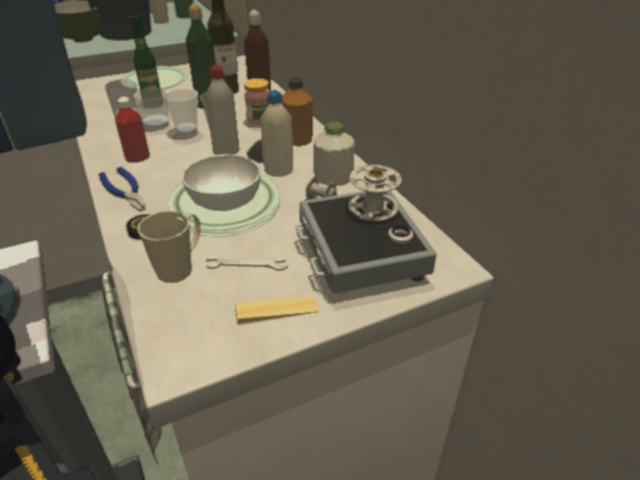

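The case is at scene (350,245), with the wedge at (290,324) and the spanner at (246,283). The hub and cup stand at the back of the case. Next I'll fit the shapes from depth.

```bash
python3 - <<'E'
from h import *
for n in("scene","side"):
    d=np.load(f"{n}_d.npy");P=cloud(n,d);a=cv2.imread(f"pics/{n}0.png");hsv=cv2.cvtColor(a,cv2.COLOR_BGR2HSV)
    ok=d>0
    x0,x1=(225,430)
    V,U=np.mgrid[:480,:640]
    roi=ok&(U>(270 if n=="scene" else 290))&(U<445)&(V>150)&(V<310)
    top=roi&(abs(P[...,2]-.068)<.006)
    lab=cv2.connectedComponentsWithStats(top.astype(np.uint8));k=1+lab[2][1:,4].argmax();m=lab[1]==k
    q=P[m];r=cv2.minAreaRect((q[:,:2]*1000).astype(np.float32));print(n,"top",r,np.round(cv2.boxPoints(r)),"z",np.median(q[:,2]))
    # plane tilt
    A=np.c_[q[:,:2],np.ones(len(q))];print("plane",np.linalg.lstsq(A,q[:,2],rcond=None)[0])
    wd=ok&(V>290)&(V<350)&(U>225)&(U<335)&(hsv[...,0]>12)&(hsv[...,0]<32)&(hsv[...,1]>110)
    lab=cv2.connectedComponentsWithStats(wd.astype(np.uint8));k=1+lab[2][1:,4].argmax();m=lab[1]==k
    q=P[m];r=cv2.minAreaRect((q[:,:2]*1000).astype(np.float32));print("wedge",r,np.round(cv2.boxPoints(r)))
    b=cv2.boxPoints(r)
    c=q[:,:2]-q[:,:2].mean(0);_,_,vt=np.linalg.svd(c,full_matrices=False);t=c@vt[0]
    print("axis",vt[0],"mean",q[:,:2].mean(0)); 
    for s in np.linspace(-.06,.06,5): print(round(s,3),q[abs(t-s)<.01].mean(0).round(4))
    bench=ok&(abs(P[...,2])<.01)&(U>200)&(U<330)&(V>300)&(V<330);print("bench z",np.median(P[bench][:,2]))
    cv2.imwrite(f"pics/{n}c.png",cv2.resize(a[150:360,200:450],None,fx=3,fy=3 if 0 else 2.8,interpolation=2))
E
```

```text
scene top ((679.6760864257812, -149.3614501953125), (217.7435760498047, 184.61627197265625), 80.42070770263672) [[ 571. -241.]
 [ 753. -272.]
 [ 789.  -57.]
 [ 607.  -27.]] z 0.06883607441218975
plane [0.00844421 0.00381241 0.06372099]
wedge ((487.4854736328125, -214.24327087402344), (36.774471282958984, 128.61575317382812), 75.74675750732422) [[ 421. -216.]
 [ 545. -248.]
 [ 554. -212.]
 [ 430. -181.]]
axis [-0.97904959  0.20362195] mean [ 0.48151765 -0.21498433]
-0.06 [ 0.54   -0.2272  0.0044]
-0.03 [ 0.5108 -0.2212  0.0072]
0.0 [ 0.4816 -0.2142  0.0099]
0.03 [ 0.4516 -0.2098  0.0127]
0.06 [ 0.428  -0.2027  0.0139]
bench z 0.001496268613543572
side top ((678.2823486328125, -149.95172119140625), (217.85614013671875, 183.38902282714844), 79.69149780273438) [[ 569. -241.]
 [ 749. -274.]
 [ 788.  -59.]
 [ 608.  -26.]] z 0.06760096830642282
plane [0.00629258 0.00483615 0.06417609]
wedge ((486.4967041015625, -213.44552612304688), (38.189064025878906, 127.95708465576172), 77.47240447998047) [[ 420. -218.]
 [ 545. -246.]
 [ 553. -209.]
 [ 428. -181.]]
axis [-0.97972454  0.20034925] mean [ 0.48213131 -0.21539066]
-0.06 [ 0.54   -0.2272  0.0027]
-0.03 [ 0.5114 -0.2214  0.0056]
0.0 [ 0.4821 -0.2155  0.0084]
0.03 [ 0.4526 -0.2094  0.0111]
0.06 [ 0.4284 -0.2044  0.0132]
bench z 0.00036914365923762515
```

View pics/sidec.png

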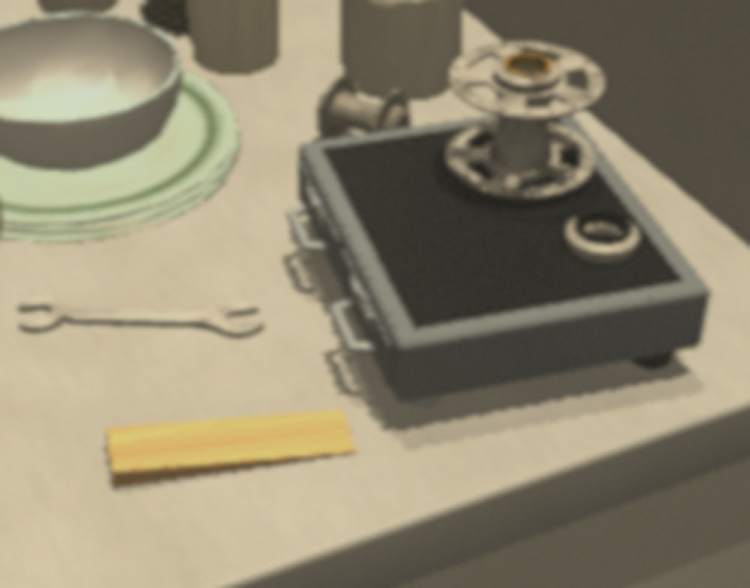

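```bash
cat >> h.py <<'E'
def go(x,y,z,yaw):
    "shift in tool mm and spin deg to put the TCP at mm world, push direction (=-tool y) at yaw deg"
    s=sense();M=R.from_quat(s["eef_rot"]).as_matrix();d=np.array([x,y,z])-s["eef_pos"]*1000
    cur=np.degrees(np.arctan2(-M[1,1],-M[0,1]));print("pos",(s["eef_pos"]*1000).round(1),"yaw",cur.round(2),"F",s["wrist_force"].round(2),"t",s["time"],"w",s["grip_width"])
    print("shift",(M.T@d).round(1),"spin",round(cur-yaw,2),"tilt",M[:,2].round(3))
E
python3 - <<'E'
from h import *
go(380,-204,230,-5.5);go(380,-204,100,-5.5)
d=np.load("scene_d.npy");P=cloud("scene",d)
for nm in("scene","side"):
    P=cloud(nm,np.load(nm+"_d.npy")).reshape(-1,3)
    m=(P[:,0]>.25)&(P[:,0]<.56)&(P[:,1]>-.36)&(P[:,1]<-.02)&(P[:,2]>.03)&(P[:,2]<.2);q=P[m];print(nm,m.sum(),q.min(0) if m.any() else 0,q.max(0) if m.any() else 0)
    m=(P[:,0]>.35)&(P[:,0]<.56)&(P[:,1]>-.18)&(P[:,1]<-.05)&(P[:,2]>.004)&(P[:,2]<.012);q=P[m];print("sp",q.min(0),q.max(0))
p=camera_params("wrist");print(np.array(p["hand_eye"]).round(4),np.array(p["K"]).round(1))
E
```

```text
pos [ 187.8 -543.   237.9] yaw 19.07 F [0.   0.36 0.08] t 0.1 w 0.08816754570203254
shift [-257.6 -292.4    8.4] spin 24.57 tilt [-0.     0.002 -1.   ]
pos [ 187.8 -543.   237.9] yaw 19.07 F [0.   0.36 0.08] t 0.1 w 0.08816754570203254
shift [-257.4 -292.4  138.4] spin 24.57 tilt [-0.     0.002 -1.   ]
scene 807 [ 0.35806161 -0.09114891  0.03088324] [ 0.4248646  -0.020005    0.10832145]
sp [ 0.39019988 -0.1764974   0.00400489] [ 0.55998425 -0.05004793  0.00968146]
side 2096 [ 0.31943647 -0.0923319   0.03009347] [ 0.50094386 -0.02000646  0.10711756]
sp [ 0.35042806 -0.12716723  0.00400223] [ 0.54670572 -0.05082388  0.01194699]
[[ 1.000e+00  1.000e-04  4.000e-04  9.000e-04]
 [-2.000e-04  9.550e-01  2.967e-01 -7.660e-02]
 [-4.000e-04 -2.967e-01  9.550e-01 -1.451e-01]
 [ 0.000e+00  0.000e+00  0.000e+00  1.000e+00]] [[371.6   0.  319.2]
 [  0.  371.6 237.7]
 [  0.    0.    1. ]]
```

Request:
{"fn": "move_arm", "kwargs": {
  "commands": [
    [[-50,-57,0],6,0],
    [[-95,-110,0],12,0],
    [[-140,-160,0],18,0],
    [[-180,-205,0],24,0],
    [[-210,-240,0],24.5,0]
  ],
  "squeeze": 20
}}

```text
time: 0.72
eef_pos: [0.3433, -0.2702, 0.2385]
eef_rot: [-0.672, 0.74, 0.0, 0.0]
wrist_force: [0.9, -0.3, 0.3]
grip_width: 0.0401
```

```bash
python3 - <<'E'
from h import *
go(380,-204,120,-5.5)
E
```

```text
pos [ 343.3 -270.2  238.5] yaw -5.54 F [ 0.9  -0.26  0.31] t 0.725 w 0.04012885942435596
shift [-69.4 -30.1 118.5] spin -0.04 tilt [ 0.  0. -1.]
```

Request:
{"fn": "move_arm", "kwargs": {
  "commands": [
    [[-35,-15,20],0,0],
    [[-60,-27,40],0,0],
    [[-69,-30,70],0,0],
    [[-69,-30,100],0,0],
    [[-69,-30,118],0,0]
  ]
}}

```text
time: 1.35
eef_pos: [0.3786, -0.2052, 0.119]
eef_rot: [-0.673, 0.74, 0.001, -0.0]
wrist_force: [0.6, -0.1, 0.1]
grip_width: 0.0001
```

```bash
python3 - <<'E'
from h import *
go(385,-204,8,-5.5)
a,d=camera("wrist");cv2.imwrite("pics/w1.png",a[:,:,::-1]);np.save("w1.npy",d)
E
```

```text
pos [ 378.6 -205.2  119. ] yaw -5.39 F [ 0.58 -0.11  0.15] t 1.35 w 9.639781744058302e-05
shift [ -1.6  -6.5 111. ] spin 0.11 tilt [-0.002  0.002 -1.   ]
```

View pics/w1.png

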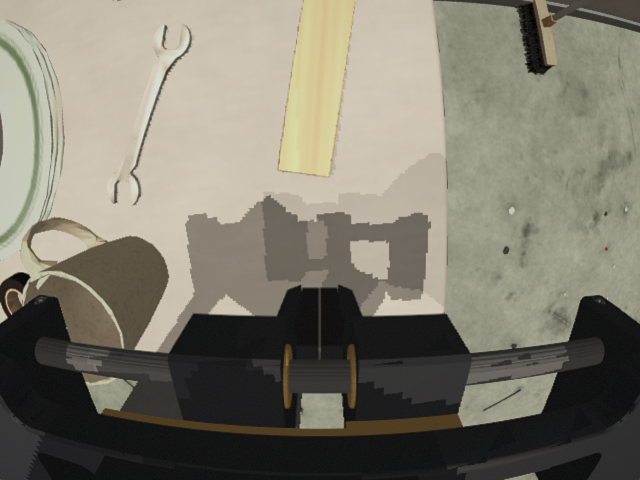

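The wrist view shows the wedge's blunt edge from (278,170) to (331,177). The closed fingertips at column 320 sit to the right of its middle, as planned. I'll check the wedge's position with this view while lowering the arm.

```bash
cat >> h.py <<'E'
def wwrist(u,v,z):
    "fisheye pixel -> world mm at height z mm"
    s=sense();p=camera_params("wrist");K=np.array(p["K"]);H=np.array(p["hand_eye"])
    a,b=u-K[0,2],v-K[1,2];r=np.hypot(a,b);t=r/K[0,0]
    ray=np.array([a/r*np.sin(t),b/r*np.sin(t),np.cos(t)]);M=R.from_quat(s["eef_rot"]).as_matrix()
    o=M@H[:3,3]+s["eef_pos"];g=M@H[:3,:3]@ray;return (o+g*(z/1000-o[2])/g[2])*1000
E
python3 - <<'E'
from h import *
for u,v,z in((278,170,15),(331,176,15),(304,0,8),(354,0,8)):print(wwrist(u,v,z).round(1))
E
```

```text
[ 427.1 -182.2   15. ]
[ 419.6 -217.1   15. ]
[ 543.7 -210.6    8. ]
[ 540.9 -244.3    8. ]
```

Request:
{"fn": "move_arm", "kwargs": {
  "commands": [
    [[-1,-3,30],0,0],
    [[-1,-3,60],0,0],
    [[-1,-3,90],0,0],
    [[-1,-3,105],0,0],
    [[-1,-3,111],0,0]
  ]
}}

```text
time: 2.02
eef_pos: [0.3822, -0.2054, 0.0093]
eef_rot: [-0.673, 0.74, 0.0, -0.0]
wrist_force: [-1.1, -0.3, 0.2]
grip_width: 0.0006
```

Request:
{"fn": "move_arm", "kwargs": {
  "commands": [
    [[0,-15,1],0,0],
    [[0,-28,1],0,0],
    [[0,-38,1],0,0],
    [[0,-48,1],0,0],
    [[0,-56,1],0,0]
  ]
}}

```text
time: 2.65
eef_pos: [0.4389, -0.2109, 0.0088]
eef_rot: [-0.673, 0.74, -0.0, 0.0]
wrist_force: [0.4, 0.2, 0.2]
grip_width: 0.0004
```

```bash
python3 - <<'E'
from h import *
go(500,-215,8,-5.5)
a,d=camera("wrist");cv2.imwrite("pics/w2.png",a[:,:,::-1])
E
```

```text
pos [ 438.9 -210.9    8.8] yaw -5.41 F [0.35 0.17 0.22] t 2.65 w 0.0003904034254421124
shift [ -1.7 -61.2   0.9] spin 0.09 tilt [ 0. -0. -1.]
```

View pics/w2.png

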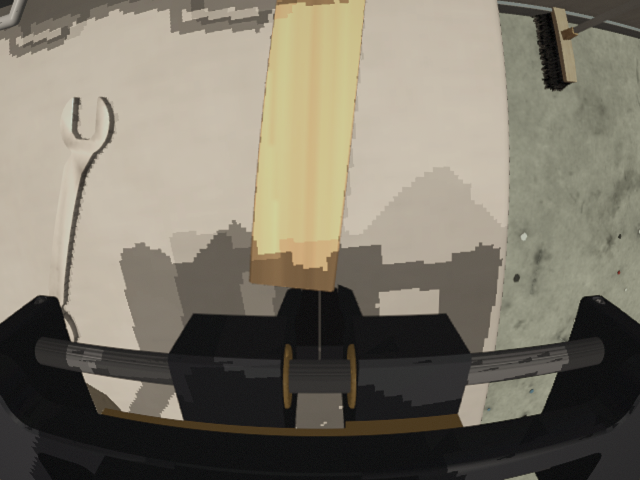

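```bash
python3 - <<'E'
from h import *
for u,v,z in((250,283,15),(335,291,15),(277,0,3),(364,0,3),(264,120,9),(352,120,9)):print(wwrist(u,v,z).round(1))
E
```

```text
[ 456.3 -185.1   15. ]
[ 449.6 -219.8   15. ]
[ 571.2 -207.6    3. ]
[ 568.  -242.7    3. ]
[ 520.8 -198.5    9. ]
[ 517.4 -232.4    9. ]
```

Request:
{"fn": "move_arm", "kwargs": {
  "commands": [
    [[0,-5,1],0,0],
    [[0,-10,1],0,0],
    [[0,-14,1],0,0],
    [[0,-18,1],0,0],
    [[0,-21,1],0,0]
  ]
}}

```text
time: 3.32
eef_pos: [0.4592, -0.2129, 0.0077]
eef_rot: [-0.673, 0.74, -0.0, -0.0]
wrist_force: [0.0, -0.1, -0.7]
grip_width: 0.0009
```

```bash
python3 - <<'E'
from h import *
go(500,-215,8,-5.5)
a,d=camera("wrist");cv2.imwrite("pics/w3.png",a[:,:,::-1])
E
```

```text
pos [ 459.2 -212.9    7.7] yaw -5.43 F [ 0.04 -0.07 -0.65] t 3.325 w 0.0008552338761347721
shift [ -1.8 -40.8  -0.3] spin 0.07 tilt [ 0. -0. -1.]
```

View pics/w3.png

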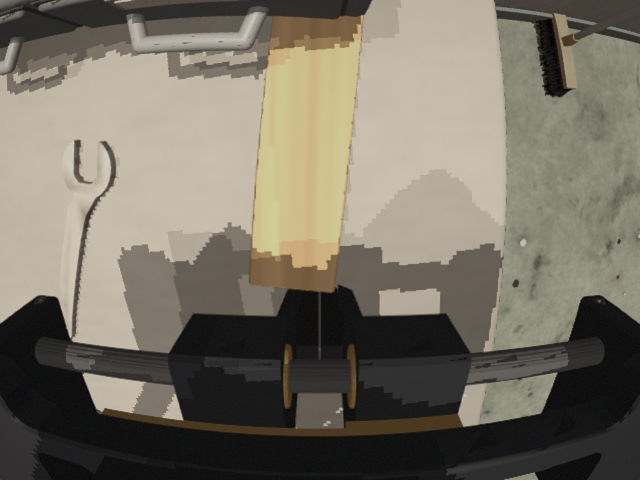

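```bash
python3 - <<'E'
from h import *
a=cv2.imread("pics/w3.png");hsv=cv2.cvtColor(a,cv2.COLOR_BGR2HSV)
m=(hsv[...,0]>10)&(hsv[...,0]<32)&(hsv[...,1]>80)
L=[];Rr=[]
for v in range(60,240,12):
    c=np.where(m[v,230:390])[0]+230;z=15-13*((240-v)/300)
    L.append(wwrist(c.min(),v,12-v*-0) if 0 else wwrist(c.min(),v,3+11*(v/285)));Rr.append(wwrist(c.max()+1,v,3+11*(v/285)))
L=np.array(L);Rr=np.array(Rr);C=(L+Rr)/2
for q in(L,Rr,C):
    k=np.polyfit(q[:,0],q[:,1],1);print(np.degrees(np.arctan(k[0])).round(2),"y at 596",np.polyval(k,596).round(1),"y@466",np.polyval(k,466).round(1))
for u,v in((250,284),(336,291),(293,287)):print(wwrist(u,v,15).round(1))
E
```

```text
-10.87 y at 596 -209.7 y@466 -184.7
-11.05 y at 596 -246.1 y@466 -220.7
-10.96 y at 596 -227.9 y@466 -202.7
[ 476.3 -187.1   15. ]
[ 470. -222.   15.]
[ 473.5 -204.6   15. ]
```

Request:
{"fn": "move_arm", "kwargs": {
  "commands": [
    [[0,-3,0],0,0],
    [[0,-6,0],0,0],
    [[0,-9,0],0,0],
    [[0,-12,0],0,0],
    [[0,-12,0],0,0]
  ]
}}

```text
time: 4.0
eef_pos: [0.4712, -0.214, 0.0077]
eef_rot: [-0.673, 0.74, -0.0, 0.0]
wrist_force: [-0.9, -0.2, 0.3]
grip_width: 0.0005
```

Request:
{"fn": "move_arm", "kwargs": {
  "commands": [
    [[0,-1,0],0,0],
    [[0,-2,0],0,0],
    [[0,-3,0],0,0],
    [[0,-4,0],0,0],
    [[0,-4,0],0,0]
  ]
}}

```text
time: 4.62
eef_pos: [0.475, -0.2144, 0.0077]
eef_rot: [-0.673, 0.74, -0.0, 0.0]
wrist_force: [-0.1, -0.6, -0.1]
grip_width: 0.0006
```

Request:
{"fn": "move_arm", "kwargs": {
  "commands": [
    [[0,-1,0],0,0],
    [[0,-2,0],0,0],
    [[0,-3,0],0,0],
    [[0,-4,0],0,0],
    [[0,-4,0],0,0]
  ]
}}

```text
time: 5.25
eef_pos: [0.4788, -0.2147, 0.0077]
eef_rot: [-0.673, 0.74, 0.0, -0.0]
wrist_force: [-0.9, -0.1, 0.9]
grip_width: 0.0004
```

Request:
{"fn": "move_arm", "kwargs": {
  "commands": [
    [[0,-1,0],0,0],
    [[0,-2,0],0,0],
    [[0,-3,0],0,0],
    [[0,-3,0],0,0],
    [[0,-3,0],0,0]
  ]
}}

```text
time: 5.88
eef_pos: [0.4816, -0.2149, 0.0076]
eef_rot: [-0.673, 0.74, 0.0, -0.0]
wrist_force: [-5.5, 0.7, 2.6]
grip_width: 0.0002
```

Request:
{"fn": "move_arm", "kwargs": {
  "commands": [
    [[0,-1,0],0,0],
    [[0,-2,0],0,0],
    [[0,-3,0],0,0],
    [[0,-3,0],0,0],
    [[0,-3,0],0,0]
  ]
}}

```text
time: 6.5
eef_pos: [0.4839, -0.215, 0.0075]
eef_rot: [-0.673, 0.74, 0.001, -0.0]
wrist_force: [-7.8, 0.5, 6.1]
grip_width: 0.0001
```

Request:
{"fn": "move_arm", "kwargs": {
  "commands": [
    [[0,8,0],0,0],
    [[0,20,0],0,0],
    [[0,20,-35],0,0],
    [[0,20,-80],0,0],
    [[0,20,-125],0,0]
  ]
}}

```text
time: 7.12
eef_pos: [0.4645, -0.2133, 0.1339]
eef_rot: [-0.673, 0.74, -0.0, 0.0]
wrist_force: [1.0, 0.1, 0.4]
grip_width: 0.0005
```

```bash
python3 - <<'E'
from h import *
go(596,-224.5,100,-5.5)
b=[]
for n in("scene","side"):
    a,d=camera(n);b.append(a[150:360,200:450,::-1])
    P=cloud(n,d);V,U=np.mgrid[:480,:640]
    top=(d>0)&(U>270)&(U<445)&(V>150)&(V<310)&(abs(P[...,2]-.068)<.006)
    lab=cv2.connectedComponentsWithStats(top.astype(np.uint8));m=lab[1]==1+lab[2][1:,4].argmax()
    q=P[m];r=cv2.minAreaRect((q[:,:2]*1000).astype(np.float32));print(n,r,np.linalg.lstsq(np.c_[q[:,:2],np.ones(len(q))],q[:,2],rcond=None)[0])
cv2.imwrite("pics/s2.png",cv2.resize(np.hstack(b),None,fx=1.6,fy=1.6,interpolation=2))
E
```

```text
pos [ 464.5 -213.3  133.9] yaw -5.45 F [0.97 0.1  0.36] t 7.125 w 0.00047759851659832903
shift [  -1.4 -131.9   34. ] spin 0.05 tilt [ 0.001  0.    -1.   ]
scene ((680.0634155273438, -149.4418182373047), (217.19711303710938, 184.3289794921875), 80.30829620361328) [0.00405906 0.00300569 0.06673626]
side ((678.0066528320312, -149.94293212890625), (217.8683624267578, 182.8913116455078), 79.9412612915039) [0.00481646 0.0037449  0.06510585]
```

View pics/s2.png

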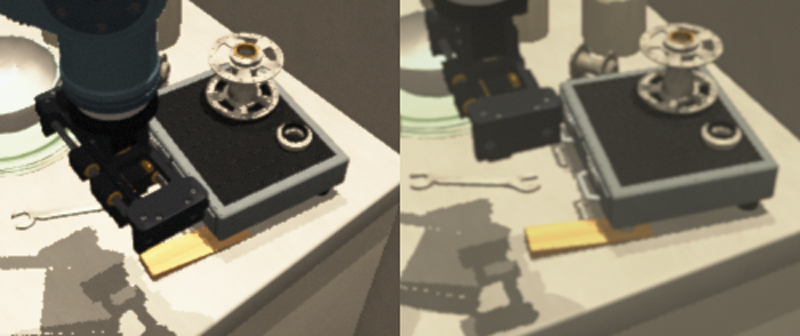

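The case hasn't moved and the wedge is under its corner. Next is the press test.

Request:
{"fn": "move_arm", "kwargs": {
  "commands": [
    [[0,-40,0],0,0],
    [[0,-90,5],0,0],
    [[-1,-132,15],0,0],
    [[-1,-132,35],0,0],
    [[-1,-132,52],0,0]
  ]
}}

```text
time: 7.85
eef_pos: [0.5947, -0.2242, 0.0781]
eef_rot: [-0.673, 0.74, 0.002, -0.0]
wrist_force: [-0.9, -0.6, 0.1]
grip_width: 0.0007
```

Request:
{"fn": "move_arm", "kwargs": {
  "commands": [
    [[0,0,4],0,0],
    [[0,0,8],0,0],
    [[0,0,10],0,0],
    [[0,0,12],0,0],
    [[0,0,12],0,0]
  ]
}}

```text
time: 8.48
eef_pos: [0.5966, -0.225, 0.069]
eef_rot: [-0.673, 0.74, -0.0, 0.0]
wrist_force: [-0.7, -0.2, 0.4]
grip_width: 0.0003
```

Request:
{"fn": "move_arm", "kwargs": {
  "commands": [
    [[0,0,0.5],0,0],
    [[0,0,1],0,0],
    [[0,0,1.5],0,0],
    [[0,0,2],0,0],
    [[0,0,2],0,0]
  ]
}}

```text
time: 9.1
eef_pos: [0.5966, -0.225, 0.0679]
eef_rot: [-0.673, 0.74, -0.0, -0.0]
wrist_force: [-3.8, 1.5, 7.3]
grip_width: 0.0001
```

Request:
{"fn": "move_arm", "kwargs": {
  "commands": [
    [[0,0,0.5],0,0],
    [[0,0,1],0,0],
    [[0,0,1],0,0],
    [[0,0,1],0,0],
    [[0,0,1],0,0]
  ]
}}

```text
time: 9.72
eef_pos: [0.5967, -0.2251, 0.0677]
eef_rot: [-0.673, 0.74, -0.0, -0.0]
wrist_force: [-6.4, 3.5, 13.7]
grip_width: 0.0002
```

Request:
{"fn": "move_arm", "kwargs": {
  "commands": [
    [[0,0,0],0,0],
    [[0,0,0],0,0],
    [[0,0,0],0,0],
    [[0,0,0],0,0],
    [[0,0,0],0,0]
  ]
}}

```text
time: 10.35
eef_pos: [0.5967, -0.2251, 0.0677]
eef_rot: [-0.673, 0.74, -0.0, -0.0]
wrist_force: [-6.3, 3.1, 13.8]
grip_width: 0.0006
```

```bash
python3 - <<'E'
from h import *
go(596,-224.5,68,-5.5)
b=[]
for n in("scene","side"):
    a,d=camera(n);b.append(a[150:360,200:450,::-1])
    def fit(d):
        P=cloud(n,d);V,U=np.mgrid[:480,:640]
        m=(d>0)&(d0>0)&(U>290)&(U<420)&(V>150)&(V<310)&(abs(P[...,2]-.068)<.005)&(abs(P0[...,2]-.068)<.005)&(abs(d-d0)<.006);return P,m
    d0=np.load(f"{n}_d.npy");P0=cloud(n,d0)
    P,m=fit(d)
    A=np.c_[P[m][:,:2],np.ones(m.sum())];print(n,m.sum(),[np.linalg.lstsq(A,q[m][:,2],rcond=None)[0].round(4) for q in(P0,P)])
cv2.imwrite("pics/s3.png",cv2.resize(np.hstack(b),None,fx=1.6,fy=1.6,interpolation=2))
E
```

```text
pos [ 596.7 -225.1   67.7] yaw -5.42 F [-6.32  3.1  13.8 ] t 10.35 w 0.0005842982222836195
shift [-0.5  0.7 -0.3] spin 0.08 tilt [ 0. -0. -1.]
scene 2379 [array([0.0039, 0.0003, 0.0659]), array([ 0.003 , -0.001 ,  0.0664])]
side 2332 [array([0.0069, 0.0008, 0.0628]), array([0.0063, 0.001 , 0.0633])]
```

View pics/s3.png

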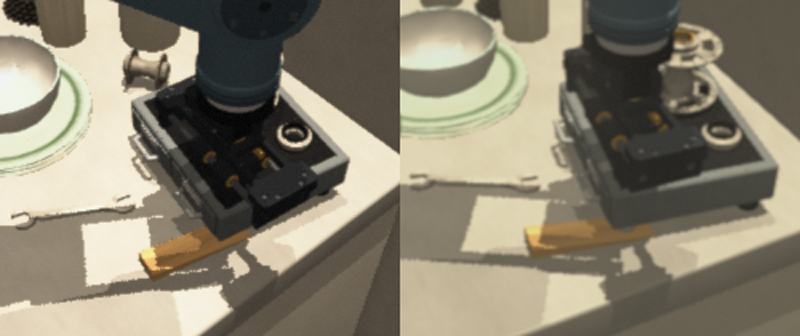

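```bash
python3 - <<'E'
from h import *
print(close_job())
E
```

```text
the job is handed in; nothing more can be done
None
```

I pushed the wedge along the bench under the short foot until it was snug, and handed the job in with the closed fingertips still pressing on that corner.

- **Wedge:** The push rose to about 5.5 N, then about 8 N after another 2–3 mm, and I stopped there. From its edges in the last close-up before the final push, I worked out that the foot should sit a few mm at most off the wedge's middle line. I did not see the foot on the wedge directly.
- **Press test:** In the last pressing step the force went from 7 to 14 N for 0.2 mm of downward travel. It then held at 13.8 N, so the corner no longer gives and needed no further push.
- **Case:** Its tilt changed by about 1–1.5 mrad from the start, and its centre was within about 1 mm of its first place when checked just before the press.
- **Bystanders:** The last pictures showed the hub, headset cup and spanner where they started. I checked these by eye only.
- **Side force:** The press also carries about 7 N sideways from the fingers dragging on the top. The force and arm position held steady over the last 0.6 s before I handed it in.

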